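# Pump up a resin pressure pot

### The job

The blue pressure pot holds a fresh resin casting: bring it up to pressure. Push the red bleed lever right across its pipe so that the bleed is shut, then press the black pump knob all the way down and let it come back up, again and again, until the orange indicator pin on the lid has popped fully out; leave the knob up. Only push with the fingertips: pick nothing up, do not touch the orange pin, and leave the other things on the bench where they are.

Things in the scene. Friction and masses are not known exactly. Their poses are not given: they have to be found in the camera images.
- pot: blue steel pressure pot, standing firm. Origin at the centre of its underside; z up, x away from the robot, y to its left (yaw within 0.5 rad). Wall 170 mm, aluminium lid 194 mm across, lid top 142 mm high; pump in its middle. Four wing nuts, tops 155 mm high, 101 mm from the pot's axis at 40, 140, 220, 320 degrees from its x axis. Steel relief valve, top 173 mm high, at pot x -45, y -42 mm
- lever_axis (a point): a point on the upright turning axis of the red bleed lever, 125 mm from the pot's axis along pot +y, at the lever's height (136 mm above the bench). The brass pipe with the bleed cock (24 mm across, its top 112 mm above the bench) runs beneath it from the pot's wall along pot +y and ends 164 mm from the pot's axis
- lever_end (a point): outer end of the red bleed lever, 64 mm from its turning axis, at mid-height. The red sleeve reaches from 19 to 64 mm from the axis, is 10 mm wide and 10 mm thick (131 to 141 mm above the bench); beneath it there is free space down to the pipe and cock (112 mm)
- bleed (a joint): angle of the bleed lever, rad. 0: in line with the pipe, pointing straight out from the pot along pot +y (open; pumping then builds no pressure). Grows as the lever turns clockwise seen from above, its end moving towards pot +x. 1.571: square across the pipe, pointing along pot +x, against its stop (shut). It moves with about 2 N at its end and stays where it is left
- knob_top (a point): centre of the top of the black mushroom pump knob (flat, 42 mm across the top, 48 mm at its widest); 224 mm above the bench when up, moves with the knob
- plunger (a joint): how far the pump knob is pressed down, m. 0: up (a spring pushes it back up by itself), 0.030: fully down. Takes about 8 N to start and 12 to 20 N to reach the bottom, more if pushed fast. With the bleed shut, each full stroke adds pressure; 3 to 5 full strokes from the start bring the pin fully out. Further strokes do no harm
- pin_top (a point): top of the orange indicator pin, 13 mm across, in a dark steel housing 24 mm across at pot x 47, y -40 mm, whose top is 156 mm above the bench. Pushed in, the pin's top is 2 mm above the housing; fully out, 22 mm
- pin (a joint): how far the indicator pin has come out, m. 0: in; 0.020: fully out. It stays in during the first strokes, pops part of the way out with the last but one and fully with the last. Must not be touched
- cup: empty white plastic mixing cup, 72 mm across the mouth, 95 mm tall, to the pot's right. Leave it alone; origin at the centre of its underside
- hardener: white ribbed hardener bottle with a red cap, 52 mm across, 108 mm tall, standing by the far left of the pot. Leave it alone; origin at the centre of its underside
- tape: roll of amber packing tape standing flat, 92 mm across, 48 mm tall, near side of the pot. Leave it alone; origin at the centre of its underside
- stick: wooden stirring stick, 180 x 8 x 5 mm, lying beyond the pot. Leave it alone; origin at the centre of its underside
- marker: blue and black marker pen, 130 x 12 mm, lying on the near right of the pot. Leave it alone; origin under its middle
- pliers: long-nose pliers with a yellow and a black handle, 190 mm long, 18 mm high, lying left of the pot. Leave them alone; origin at the foot of the pivot
- brush: flat paint brush with a blue handle, 175 x 34 mm, 12 mm high, lying on the left near the robot. Leave it alone; origin under the root of the bristles

How it is judged:
On the way, in this order (a step that is already met when the one before it is completed fails the run):
1. the bleed lever is pushed across the pipe: bleed shut (value of joint bleed above 1.35 rad), for 0.2 s.
2. the indicator pin is pumped fully out (value of joint pin above 0.017 m), for 0.2 s.
At the end, for the whole second after the job is handed in: The bleed lever stands across the pipe (within 12 degrees of its stop), the pin is out by at least 17 of its 20 mm, the knob is back up to within 3 mm, and the seven loose things rest within 25 mm of where they were (value of joint bleed above 1.35 rad and value of joint pin above 0.017 m and value of joint plunger below 0.003 m and not (distance of any of cup, hardener, tape, stick, marker, pliers, brush from where it was at the start of the episode above 0.025 m) and linear speed of each of cup, hardener, tape, stick, marker, pliers, brush below 0.02 m/s); the robot touches nothing.
It fails at once if another thing on the bench is lifted, knocked over or shoved more than 25 mm (distance of any of cup, hardener, tape, stick, marker, pliers, brush from where it was at the start of the episode above 0.025 m).
It fails at once if the robot touches the indicator pin (contact force between pin_c0 and the fingers above 0.3 N or contact force between pin_c0 and the arm above 0.3 N).
It also fails if it takes over 61 s, if anything falls off the work surface, if the arm or the gripper's body presses on something with over 40 N, if the wrist force passes 120 N, or if a joint passes its speed limit or range.

### The arm

A 7-joint arm with a two-finger parallel gripper is mounted at the origin on the work surface. World frame = base frame: x ahead of the robot, y to its left, z up, the work surface at z = 0. Lengths are in m, angles in rad, forces in N, time in s.
With the tool pointing down it reaches from about 0.425 to 0.875 m from the base axis. Payload 8.4 kg.
Tool frame: the origin (TCP) lies at the very end of the fingers, on their centre line; the grasp point (between the pads) lies 19 mm behind it (env.tcp_to_grasp is the distance from the TCP to the grasp point, in m); z points along the fingers, y is the direction in which the jaws open and shut (so a half turn about z gives the same grasp; the last joint's range is limited). The gripper opens to 87 mm and grips with 3 to 60 N. Pads are 19 mm wide; open, the fingers measure 117 mm over their backs; the gripper's body (75 mm by 190 mm) begins 51 mm behind the grasp point.
Start: joints at [1.065, 0.333, 0.04, 1.465, -0.013, 1.343, -0.059], TCP at [0.257, -0.597, 0.223] pointing down, gripper open.
Joint ranges: [-2.58, 2.58], [-0.38, 2.09], [-1.3, 1.39], [0.25, 2.4], [-1.5, 4.64], [0.08, 2.09], [-2.65, 2.65]. Speed limits (rad/s): [2.22, 2.22, 2.79, 2.79, 3.14, 3.14, 3.14].

### API

Orientations are given as a rotation vector (axis times angle).
In Python, from workcell import env gives the robot as it stands. The module is installed in compiled form; this text tells all that it offers.
- The arm moves only by the tool arm_command, never from a script. Its argument "deltas" is a list that holds one entry, the list of rows, each a list of 7 numbers: the opening, from -1 (shut) to 1 (fully open), then the shift along the tool's x, y, z in mm, then the turn, a rotation vector about the tool's x, y, z in degrees. In form: [[[hand, x, y, z, rx, ry, rz], ...]]. A call has 1 to 8 rows; each row is the pose to reach, as a shift and turn from the pose measured when the call began, along the tool's axes at that moment; what a row does not reach only later rows make up. A row lasts 1/8 s, in which the tool goes at most 62.5 mm and 10.7 degrees, less where a joint would pass 70% of its speed; a pose out of reach is approached as far as the arm can. A call with a gripper value outside its range is refused whole. The fingers move at their own pace and stop on an object; "newtons" is the grip in N (left out, the last holds). Time passes only in rows, so rows that repeat a pose let the fingers close. It gives the time, the measured TCP pose, the force and the opening at its end, in the units of the state.
- env.observe(): the state, without advancing time (a new reading comes with each control period).
- env.snapshot(name): name is "scene" or "top" or "wrist"; returns a dict with "image" (480x640x3 uint8, blue, green, red), "range_z" (480x640 float32, m along the optical axis (not along the pixel's ray), 0 where there is no reading), "camera_matrix" (3x3 intrinsics, pixels), "k1" (the pictures are not rectified: a ray, as slopes to the right and down, at radius r is drawn at 1 + k1 r^2 times it, then the intrinsics apply), "camera_from_world" (4x4, takes a point from world to camera coordinates). Camera axes: x right, y down, z forward; pixel columns grow to the right and rows downward; lengths in m; the calibration is good to about 2 mm. A picture is of the moment at which its call begins.
- env.hand_in(): hands the job in, once; it reports no verdict.
The state is a dict: "time": time; "joint_pos": joint angles; "dq": joint speeds; "joint_torque": joint torques, N m; "eef_pos": TCP position; "ee_rot": TCP orientation; "wrist_force": force on the tool from outside, world axes, zero at the start; "moment": the same for the moment, N m; "opening": finger opening in m.
Only numpy, scipy, OpenCV 4.12 (cv2) and the standard library are available. Lean on these libraries where they do the work, as an engineer would, in place of code of your own. Each camera call takes 0.05 s, during which the arm holds its last target. There are 200 camera calls.

## Working session

There is one attempt and no reset: what is moved stays moved. The work goes in short steps, Python scripts to look and compute and a tool call to move; the robot and the scene stay as the last step left them, time stands still between calls to the robot, and variables do not carry over. Pictures are saved under pics/ and viewed, about 8 in all and at most 12, crops included, and the job is handed in when it is done.

Besides the shell and the picture viewer there is one more tool, called after ">>>" as name(argument=value, ...), one argument or row to a line, values as JSON. arm_command: Moves the arm, as the interface text tells. Its arguments: {"type":"object","properties":{"deltas":{"type":"array"},"newtons":{"type":"number"}},"required":["deltas"]}

```bash
mkdir -p pics
cat > h.py <<'E'
import numpy as np, cv2
from workcell import env
def snap(n,f=None):
    s=env.snapshot(n)
    if f: cv2.imwrite('pics/'+f,s['image'])
    return s
def world(s):
    "world point per pixel from depth"
    K=s['camera_matrix'];h,w=s['range_z'].shape
    v,u=np.mgrid[:h,:w]
    x=(u-K[0,2])/K[0,0];y=(v-K[1,2])/K[1,1];a,b=x.copy(),y.copy()
    for _ in range(6):
        r=1+s['k1']*(a*a+b*b);a=x/r;b=y/r
    z=s['range_z'];P=np.stack([a*z,b*z,z],-1)
    M=s['camera_from_world'];return (P-M[:3,3])@M[:3,:3]
E
python3 - <<'E'
from h import *
a=snap('scene','s1.png');b=snap('top','t1.png')
for s in(a,b): M=s['camera_from_world'];print(-M[:3,:3].T@M[:3,3],M[2,:3])
for n,s in(('s',a),('t',b)):
    W=world(s);I=cv2.cvtColor(s['image'],cv2.COLOR_BGR2HSV);H,S,V=I[...,0],I[...,1],I[...,2];ok=s['range_z']>0
    red=((H<6)|(H>172))&(S>150)&(V>70)&ok&(W[...,2]>.09)
    org=(H>6)&(H<20)&(S>150)&ok&(W[...,2]>.14)
    blk=(V<60)&ok&(W[...,2]>.2)&(W[...,2]<.235)
    for m,k in((red,'red'),(org,'org'),(blk,'blk')):
        c,l,st,ce=cv2.connectedComponentsWithStats(m.astype(np.uint8))
        for i in range(1,c):
            if st[i,4]>15: print(n,k,ce[i].round(),st[i,4],np.median(W[l==i],0).round(3),W[l==i].min(0).round(3),W[l==i].max(0).round(3))
print(env.observe())
E
```

```text
[1.01422077 0.07979845 0.90796332] [-0.5266774  -0.03017828 -0.84952939]
[0.45480762 0.04258969 1.21768334] [ 0.07131153  0.01794934 -0.99729258]
s red [369. 259.] 64 [0.57  0.15  0.141] [0.566 0.131 0.137] [0.575 0.171 0.144]
s red [342. 340.] 215 [0.722 0.106 0.107] [0.705 0.091 0.102] [0.736 0.12  0.11 ]
s org [278.  16.] 47 [ 0.019 -0.072  0.27 ] [-0.022 -0.091  0.24 ] [ 0.06  -0.054  0.305]
s org [292.  20.] 24 [ 0.059 -0.035  0.289] [ 0.056 -0.042  0.271] [ 0.072 -0.024  0.302]
s org [346.  44.] 17 [0.029 0.087 0.216] [0.025 0.076 0.203] [0.035 0.091 0.23 ]
s org [284.  59.] 18 [ 0.027 -0.067  0.166] [ 0.009 -0.072  0.151] [ 0.045 -0.055  0.176]
s org [292.  70.] 30 [ 0.059 -0.043  0.156] [ 0.047 -0.056  0.144] [ 0.088 -0.026  0.187]
s org [261. 283.] 31 [ 0.641 -0.046  0.157] [ 0.635 -0.051  0.155] [ 0.647 -0.041  0.159]
s blk [279.  31.] 110 [-0.008 -0.076  0.217] [-0.026 -0.092  0.2  ] [ 0.042 -0.047  0.235]
s blk [320.  51.] 713 [0.064 0.027 0.218] [ 0.021 -0.04   0.2  ] [0.094 0.093 0.235]
s blk [46. 88.] 40 [ 0.246 -0.549  0.229] [ 0.228 -0.555  0.221] [ 0.25  -0.544  0.2
[... 412 characters left out ...]
 [0.609 0.007 0.228]
{'time': 0.1, 'joint_pos': array([ 1.06480914,  0.33386174,  0.03984458,  1.46615179, -0.01339422,
        1.34329978, -0.05848499]), 'dq': array([ 0.00069701, -0.00120942,  0.00066398, -0.00083658, -0.00112861,
        0.00192425,  0.00033776]), 'joint_torque': array([ 3.25820882e-03, -6.57810760e+01,  1.33966137e+00, -4.04711723e+01,
       -5.96547592e-02,  4.09334083e-02,  7.48972639e-05]), 'eef_pos': array([ 0.25700812, -0.59658333,  0.22174911]), 'ee_rot': array([-3.07545097e+00, -6.34343314e-01,  6.05246426e-04]), 'wrist_force': array([-0.48481702,  0.37074524, -1.44870563]), 'moment': array([ 0.01993126, -0.02482475, -0.00649149]), 'opening': 0.08698482546667873}
```

View pics/t1.png

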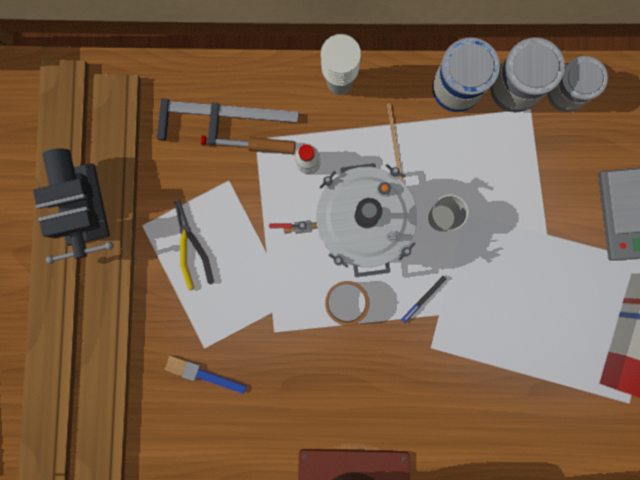

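View pics/s1.png

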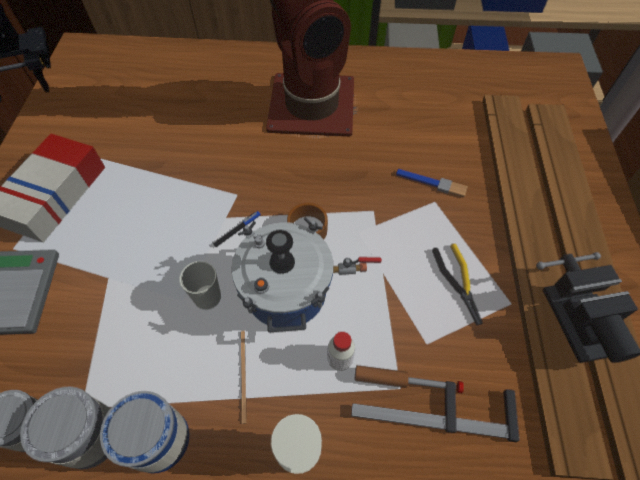

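The top view shows the knob at (368,212), the pin at (384,187) and the lever at (280,225), in line with the pipe. The cup (447,212), hardener (306,152) and tape (347,302) surround the pot. Next I'll get the pot centre and yaw, then compute waypoints.

```bash
cat >> h.py <<'E'
from scipy.spatial.transform import Rotation as R
def rows(targets,yaw):
    "rows (mm,deg) from present pose to world targets, tool down with tool x at yaw"
    o=env.observe();T=R.from_rotvec(o['ee_rot']);G=R.from_matrix(np.array([[np.cos(yaw),np.sin(yaw),0],[np.sin(yaw),-np.cos(yaw),0],[0,0,-1]]))
    rv=np.degrees((T.inv()*G).as_rotvec())
    for t in targets: print(np.round(T.inv().apply(np.array(t)-o['eef_pos'])*1000,0),rv.round(1))
E
python3 - <<'E'
from h import *
from scipy.optimize import least_squares
for n in('scene','top'):
    s=snap(n);W=world(s);ok=s['range_z']>0;I=cv2.cvtColor(s['image'],cv2.COLOR_BGR2HSV);H,S,V=I[...,0].astype(int),I[...,1],I[...,2]
    m=ok&(abs(W[...,2]-.142)<.004)&(np.hypot(W[...,0]-.588,W[...,1]+.014)<.115)&(S<60)
    p=W[m][:,:2].astype(np.float32);hl=cv2.convexHull(p)[:,0]
    f=least_squares(lambda q:(lambda r:r)(np.hypot(*(hl-q[:2]).T)-.097),[.588,-.014],loss='soft_l1',f_scale=.002).x
    k=ok&(W[...,2]>.2195)&(W[...,2]<.229)&(np.hypot(W[...,0]-.588,W[...,1]+.014)<.04)
    kc=cv2.minEnclosingCircle(W[k][:,:2].astype(np.float32))
    o=ok&(H>6)&(H<20)&(S>150)&(abs(W[...,2]-.158)<.006)&(W[...,0]>.5);pin=W[o].mean(0)
    red=ok&((H<6)|(H>172))&(S>150)&(abs(W[...,2]-.141)<.006)&(W[...,0]<.62)&(W[...,0]>.5);lp=W[red][:,:2]
    d=pin[:2]-f[:2];l=np.linalg.svd(lp-lp.mean(0))[2][0]
    print(n,'lid',f.round(4),'knob',kc,'pin',pin.round(4),'yaw pin',np.arctan2(d[1],d[0])-np.arctan2(-40,47),np.hypot(*d))
    d=lp.mean(0)-f[:2];print(' lever mean',lp.mean(0),lp[:,1].max(),'yaw',np.arctan2(-d[0],d[1]),np.hypot(*d),'dir',l)
c=np.array([.588,-.014]);yaw=.13
rows([(.35,-.45,.32),(.5,-.2,.32),(.53,.15,.3)],yaw)
E
```

```text
scene lid [ 0.5921 -0.0138] knob ((0.5894342064857483, -0.014153956435620785), 0.02401374839246273) pin [ 0.6416 -0.0459  0.1576] yaw pin 0.13028560546538215 0.059012380410151624
 lever mean [0.57044007 0.15132366] 0.17137455844166555 yaw 0.1304202291085436 0.16650713151076832 dir [-0.05263928  0.99861359]
top lid [ 0.589  -0.0138] knob ((0.5888416767120361, -0.01511756144464016), 0.023774849250912666) pin [ 0.6416 -0.0478  0.158 ] yaw pin 0.13037798313624338 0.06262805302647473
 lever mean [0.56956437 0.14935301] 0.16865929099263383 yaw 0.11858222843301972 0.16427738992900653 dir [ 0.0092428  -0.99995728]
[143. -98. -98.] [-0.1  0.  15.9]
[ 380. -268.  -98.] [-0.1  0.  15.9]
[ 546. -578.  -77.] [-0.1  0.  15.9]
```

>>> arm_command(
  deltas=[
    [[-1,40,-30,-98,0,0,5],[-1,90,-65,-98,0,0,10],[-1,140,-98,-98,0,0,16],[-1,190,-135,-98,0,0,16],[-1,240,-170,-98,0,0,16],[-1,290,-205,-98,0,0,16],[-1,335,-237,-98,0,0,16],[-1,380,-268,-98,0,0,16]],
  ],
)

```text
time: 1.2
eef_pos: [0.4972, -0.2041, 0.3204]
ee_rot: [-3.135, -0.2, 0.0]
wrist_force: [0.4, 0.2, 0.3]
opening: 0.0152
```

Run:
```python
from h import *
o=env.observe();print(o['time'],o['eef_pos'],o['wrist_force'],o['opening'])
c=np.array([.590,-.014]);y=.125;Rp=np.array([[np.cos(y),-np.sin(y)],[np.sin(y),np.cos(y)]])
rows([(*(c+Rp@p),z) for p,z in (((-35,170),.3),((-35,170),.2))for p in[np.array(p)/1000]],y)
```

```text
1.2 [ 0.49716027 -0.20414849  0.32036637] [0.38894849 0.23257183 0.3090227 ] 0.015239806811038268
[  82. -347.   21.] [-0.   0.   0.1]
[  82. -347.  121.] [-0.   0.   0.1]
```

>>> arm_command(
  deltas=[
    [[-1,12,-50,5,0,0,0],[-1,24,-105,10,0,0,0],[-1,37,-160,15,0,0,0],[-1,50,-215,20,0,0,0],[-1,62,-270,20,0,0,0],[-1,74,-320,20,0,0,0],[-1,82,-347,21,0,0,0],[-1,82,-347,70,0,0,0]],
  ],
)

```text
time: 2.2
eef_pos: [0.5359, 0.1546, 0.2529]
ee_rot: [-3.132, -0.207, -0.009]
wrist_force: [1.0, -0.1, -0.4]
opening: 0.0007
```

Run:
```python
from h import *
o=env.observe();print(o['time'],o['eef_pos'],o['wrist_force'],o['opening'])
c=np.array([.590,-.014]);y=.125;Rp=np.array([[np.cos(y),-np.sin(y)],[np.sin(y),np.cos(y)]])
rows([(*(c+Rp@(np.array((-35,170))/1000)),z) for z in (.2,.121)],y)
s=snap('wrist','w1.png')
```

```text
2.2 [0.53589816 0.15459709 0.25289094] [ 0.99390738 -0.05367829 -0.36960207] 0.000720005231714892
[-3.  4. 53.] [-0.2 -0.4  0.4]
[ -3.   4. 132.] [-0.2 -0.4  0.4]
```

View pics/w1.png

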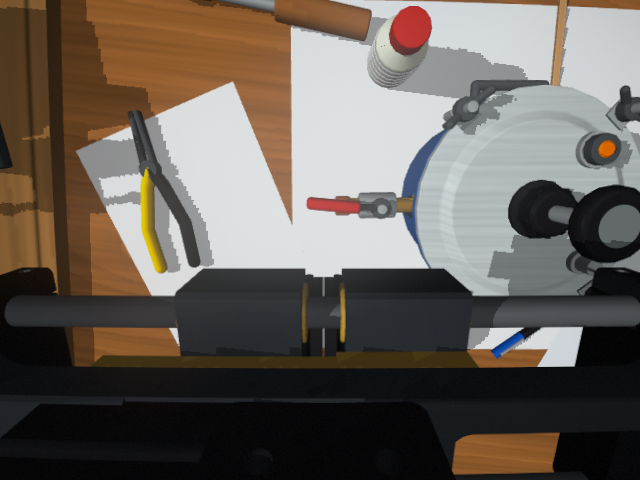

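The wrist view shows the red lever (310–360, 205) in front of the fingertips (323, 300), still in line with the pipe. I'll descend beside it.

>>> arm_command(
  deltas=[
    [[-1,-3,4,40,0,0,0],[-1,-3,4,80,0,0,0],[-1,-3,4,115,0,0,0],[-1,-3,4,131,0,0,0],[-1,-3,4,131,0,0,0]],
  ],
)

```text
time: 2.88
eef_pos: [0.5288, 0.1466, 0.1128]
ee_rot: [3.135, 0.204, -0.011]
wrist_force: [-0.0, -0.6, 0.6]
opening: 0.0005
```

Run:
```python
from h import *
o=env.observe();print(o['time'],o['eef_pos'],o['wrist_force'],o['opening'])
c=np.array([.590,-.014]);y=.125;Rp=np.array([[np.cos(y),-np.sin(y)],[np.sin(y),np.cos(y)]])
t=[]
for th in np.radians([-5,10,25,40,55,70,82,92,96]):
    n=np.array([-np.cos(th),np.sin(th)]);u=np.array([np.sin(th),np.cos(th)])
    d=5+9.5*abs(n[0])+15*abs(n[1])
    p=np.array([0,125])+44*u+d*n; t.append((*(c+Rp@(p/1000)),.121))
rows(t,y)
```

```text
2.875 [0.52878827 0.14664091 0.11282114] [-0.02513913 -0.55816376  0.64808233] 0.0005054029896117126
[21. -0. -8.] [-0.   0.4  0.3]
[32. -4. -8.] [-0.   0.4  0.3]
[41. -6. -8.] [-0.   0.4  0.3]
[52. -6. -9.] [-0.   0.4  0.3]
[64. -2. -9.] [-0.   0.4  0.3]
[74.  6. -9.] [-0.   0.4  0.3]
[81. 15. -9.] [-0.   0.4  0.3]
[85. 24. -9.] [-0.   0.4  0.3]
[86. 26. -9.] [-0.   0.4  0.3]
```

>>> arm_command(
  deltas=[
    [[-1,5,0,-9,0,0,0],[-1,15,0,-9,0,0,0],[-1,24,-2,-9,0,0,0],[-1,32,-4,-9,0,0,0],[-1,41,-6,-9,0,0,0],[-1,52,-6,-9,0,0,0],[-1,58,-4,-9,0,0,0],[-1,64,-2,-9,0,0,0]],
  ],
)

```text
time: 3.88
eef_pos: [0.5925, 0.157, 0.1213]
ee_rot: [-3.135, -0.204, 0.012]
wrist_force: [-2.4, 0.6, 0.4]
opening: 0.0005
```

Run:
```python
from h import *
o=env.observe();print(o['time'],o['eef_pos'],o['wrist_force'],o['opening'])
c=np.array([.590,-.014]);y=.125;Rp=np.array([[np.cos(y),-np.sin(y)],[np.sin(y),np.cos(y)]])
print(Rp.T@(o['eef_pos'][:2]-c))
t=[]
for th in np.radians([55,62,70,76,82,87,92,96]):
    n=np.array([-np.cos(th),np.sin(th)]);u=np.array([np.sin(th),np.cos(th)])
    d=5+9.5*abs(n[0])+15*abs(n[1])
    p=np.array([0,125])+44*u+d*n; t.append((*(c+Rp@(p/1000)),.122))
rows(t,y)
snap('wrist','w2.png')
```

```text
3.875 [0.59245871 0.15700628 0.12128234] [-2.41005535  0.55632289  0.41503794] 0.0004790256619857825
[0.02375969 0.16936549]
[-1.  0. -1.] [-0.   0.4  0.3]
[ 4.  4. -1.] [-0.   0.4  0.3]
[10.  8. -1.] [-0.   0.4  0.3]
[14. 13. -1.] [-0.   0.4  0.3]
[17. 17. -1.] [-0.   0.4  0.3]
[19. 22. -1.] [-0.   0.4  0.3]
[21. 26. -1.] [-0.   0.4  0.3]
[22. 28. -1.] [-0.   0.4  0.3]
```

View pics/w2.png

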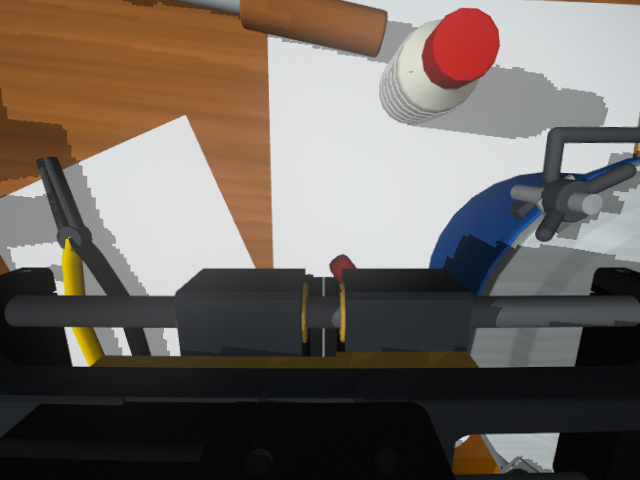

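The lever tip now shows ahead of the fingers at (342,265), so it is turning. I'll push on round to the stop.

>>> arm_command(
  deltas=[
    [[-1,4,4,-1,0,0,0],[-1,10,8,-1,0,0,0],[-1,14,13,-1,0,0,0],[-1,17,17,-1,0,0,0],[-1,19,22,-1,0,0,0],[-1,20,26,-1,0,0,0],[-1,20,28,-1,0,0,0],[-1,20,30,-1,0,0,0]],
  ],
)

```text
time: 4.92
eef_pos: [0.6172, 0.1305, 0.1224]
ee_rot: [-3.133, -0.204, 0.009]
wrist_force: [0.3, 7.5, -1.7]
opening: 0.0006
```

Run:
```python
from h import *
o=env.observe();print(o['time'],o['eef_pos'],o['wrist_force'],o['opening'])
c=np.array([.590,-.014]);y=.125;Rp=np.array([[np.cos(y),-np.sin(y)],[np.sin(y),np.cos(y)]])
print(Rp.T@(o['eef_pos'][:2]-c))
```

```text
4.925 [0.61720103 0.13045148 0.12237467] [ 0.30481936  7.47367614 -1.66088189] 0.0005728711564827099
[0.04499825 0.13993314]
```

The 7.5 N reaction suggests the stop. I'll press slightly more, back off, rise and look.

>>> arm_command(
  deltas=[
    [[-1,0,4,0,0,0,0],[-1,0,4,0,0,0,0],[-1,0,-10,0,0,0,0],[-1,0,-25,0,0,0,0],[-1,0,-25,-40,0,0,0],[-1,0,-25,-90,0,0,0],[-1,0,-25,-140,0,0,0],[-1,0,-25,-150,0,0,0]],
  ],
)

```text
time: 5.92
eef_pos: [0.6161, 0.1562, 0.2767]
ee_rot: [-3.132, -0.204, -0.001]
wrist_force: [-0.9, 0.4, -0.2]
opening: 0.0006
```

Run:
```python
from h import *
o=env.observe();print(o['time'],o['eef_pos'],o['wrist_force'],o['opening'])
rows([(.590,-.014,.27),(.590,-.014,.235)],.125)
s=snap('wrist');t=snap('scene')
for a in(s,t):
  W=world(a);I=cv2.cvtColor(a['image'],cv2.COLOR_BGR2HSV);H,S,V=[I[...,i].astype(int) for i in range(3)]
  r=(a['range_z']>0)&((H<6)|(H>172))&(S>130)&(abs(W[...,2]-.139)<.006)&(np.hypot(W[...,0]-.6,W[...,1]-.11)<.1)
  p=W[r][:,:2];
  if len(p)>10:l=np.linalg.svd(p-p.mean(0))[2][0];print(len(p),p.mean(0),p.min(0),p.max(0),'dir',np.arctan2(l[1],l[0]))
cv2.imwrite('pics/c3.png',np.hstack([cv2.resize(s['image'],(400,300)),cv2.resize(t['image'][190:340,200:400],(400,300))]))
```

```text
5.925 [0.61610587 0.15622668 0.27673179] [-0.91265103  0.42989902 -0.20424737] 0.000623070868311434
[-48. 165.   6.] [-0.1 -0.   0.3]
[-48. 166.  41.] [-0.1 -0.   0.3]
440 [0.61477533 0.11595882] [0.59361462 0.10875602] [0.63522807 0.12251767] dir -2.983382277118373
81 [0.61280782 0.1161136 ] [0.59158481 0.11117381] [0.63314806 0.12148953] dir 0.14480978494793828
```

View pics/c3.png

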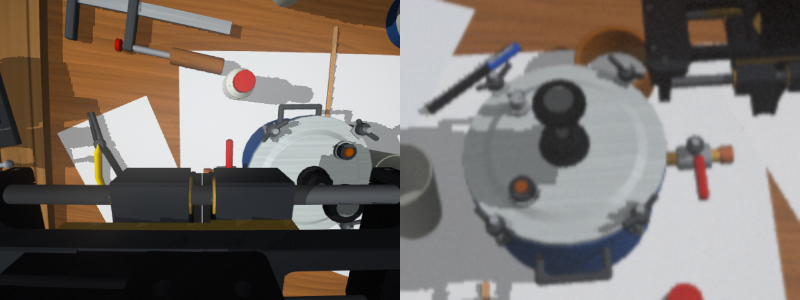

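The lever stands square across the pipe (right panel, 702,178), at an angle of about 1.54 rad. Now to the knob.

>>> arm_command(
  deltas=[
    [[-1,-12,45,0,0,0,0],[-1,-26,90,0,0,0,0],[-1,-38,135,3,0,0,0],[-1,-48,165,6,0,0,0],[-1,-48,165,25,0,0,0],[-1,-48,165,41,0,0,0],[-1,-48,165,41,0,0,0]],
  ],
)

```text
time: 6.9
eef_pos: [0.5878, -0.0126, 0.2301]
ee_rot: [-3.132, -0.207, 0.011]
wrist_force: [-0.9, 0.6, 0.8]
opening: 0.0005
```

Run:
```python
from h import *
o=env.observe();print(o['time'],o['eef_pos'],o['wrist_force'])
rows([(.590,-.014,.224),(.590,-.014,.193)],.125)
```

```text
6.9 [ 0.58778322 -0.01264456  0.2300696 ] [-0.93229179  0.56886621  0.84764917]
[2. 2. 6.] [-0.2  0.4  0.4]
[ 2.  2. 37.] [-0.2  0.4  0.4]
```

>>> arm_command(
  deltas=[
    [[-1,2,2,8,0,0,0],[-1,2,2,16,0,0,0],[-1,2,2,24,0,0,0],[-1,2,2,32,0,0,0],[-1,2,2,38,0,0,0],[-1,2,2,40,0,0,0],[-1,2,2,40,0,0,0]],
  ],
)

```text
time: 7.78
eef_pos: [0.5907, -0.013, 0.1943]
ee_rot: [-3.132, -0.209, 0.005]
wrist_force: [-12.6, 0.8, 30.8]
opening: 0.0006
```

Bottomed at z = 0.194 with 31 N. Next: full release, then another stroke.

>>> arm_command(
  deltas=[
    [[-1,0,0,-20,0,0,0],[-1,0,0,-38,0,0,0],[-1,0,0,-38,0,0,0],[-1,0,0,-25,0,0,0],[-1,0,0,-15,0,0,0],[-1,0,0,-5,0,0,0],[-1,0,0,3,0,0,0],[-1,0,0,3,0,0,0]],
  ],
)

```text
time: 8.78
eef_pos: [0.5919, -0.0126, 0.1943]
ee_rot: [-3.133, -0.21, -0.001]
wrist_force: [-7.7, -0.5, 32.4]
opening: 0.0001
```

>>> arm_command(
  deltas=[
    [[-1,0,0,-20,0,0,0],[-1,0,0,-38,0,0,0],[-1,0,0,-38,0,0,0],[-1,0,0,-25,0,0,0],[-1,0,0,-15,0,0,0],[-1,0,0,-5,0,0,0],[-1,0,0,4,0,0,0],[-1,0,0,4,0,0,0]],
  ],
)

```text
time: 9.78
eef_pos: [0.5925, -0.0126, 0.1942]
ee_rot: [3.134, 0.21, 0.006]
wrist_force: [-14.6, -1.7, 43.4]
opening: 0.0004
```

>>> arm_command(
  deltas=[
    [[-1,0,0,-20,0,0,0],[-1,0,0,-42,0,0,0],[-1,0,0,-42,0,0,0],[-1,0,0,-42,0,0,0]],
  ],
)

```text
time: 10.28
eef_pos: [0.5915, -0.0127, 0.2337]
ee_rot: [-3.135, -0.21, -0.002]
wrist_force: [-0.9, -1.1, -0.6]
opening: 0.0005
```

```bash
cat > pin.py <<'E'
from h import *
o=env.observe();print(o['time'],o['eef_pos'],o['wrist_force'])
for n in('scene','top'):
  a=snap(n);W=world(a);I=cv2.cvtColor(a['image'],cv2.COLOR_BGR2HSV);H,S=I[...,0],I[...,1]
  r=(a['range_z']>0)&(H>6)&(H<20)&(S>150)&(W[...,2]>.14)&(W[...,2]<.2)&(np.hypot(W[...,0]-.64,W[...,1]+.047)<.04)
  if r.sum(): print(n,r.sum(),np.percentile(W[r][:,2],[5,50,95]))
E
python3 pin.py
```

```text
10.275 [ 0.59145029 -0.01271894  0.23369546] [-0.92472099 -1.10906983 -0.58311798]
scene 39 [0.15860884 0.16608966 0.16822394]
```

Three strokes done and the pin is part way out (about 168 mm). One more stroke should finish it.

>>> arm_command(
  deltas=[
    [[-1,0,0,12,0,0,0],[-1,0,0,21,0,0,0],[-1,0,0,30,0,0,0],[-1,0,0,39,0,0,0],[-1,0,0,43,0,0,0],[-1,0,0,43,0,0,0]],
  ],
)

```text
time: 11.12
eef_pos: [0.5923, -0.0126, 0.1943]
ee_rot: [3.134, 0.209, 0.007]
wrist_force: [-10.3, -0.1, 30.2]
opening: 0.0003
```

>>> arm_command(
  deltas=[
    [[-1,0,0,-20,0,0,0],[-1,0,0,-60,0,0,0],[-1,0,0,-100,0,0,0],[-1,-30,0,-130,0,0,0],[-1,-80,0,-130,0,0,0],[-1,-130,0,-130,0,0,0],[-1,-130,0,-130,0,0,0],[-1,-130,0,-130,0,0,0]],
  ],
)

```text
time: 12.12
eef_pos: [0.463, -0.0299, 0.3232]
ee_rot: [3.133, 0.209, 0.007]
wrist_force: [0.2, -0.2, -0.4]
opening: 0.0007
```

```bash
python3 pin.py; python3 -c "
from h import *
a=snap('top')['image'];b=snap('scene')['image']
cv2.imwrite('pics/f.png',np.hstack([cv2.resize(b[190:370,190:430],(480,360)),cv2.resize(a[90:450,150:500],(320,330))[:,:].copy() if 0 else cv2.resize(a,(320,360))]))"
```

```text
12.125 [ 0.46302185 -0.02989799  0.32315189] [ 0.17581972 -0.22985349 -0.39784081]
scene 48 [0.16058797 0.1750107  0.17860121]
top 39 [0.17313861 0.17746379 0.18029274]
```

View pics/f.png

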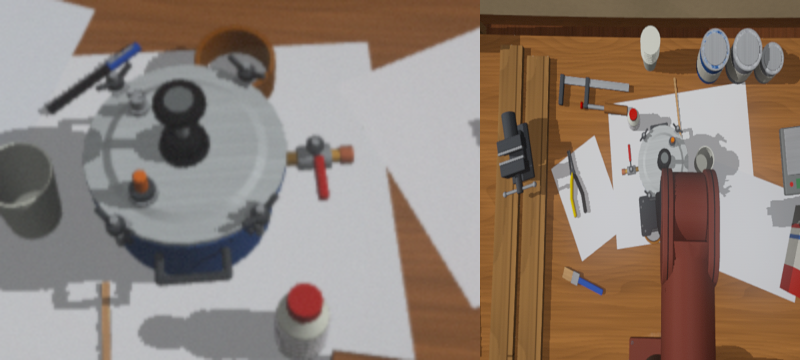

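The pin is fully out (top at about 178 mm; left panel, 140,183). The lever is across the pipe (321,175), the knob is up, the loose things look undisturbed and the arm is clear. Handing in.

```bash
python3 -c "
from h import *
env.hand_in()"
```

```text
the job is handed in; nothing more can be done
```

I shut the bleed, pumped the pot up to pressure with four full strokes and handed the job in; no verdict is reported.

- **Bleed lever:** I pushed it round to its stop with closed fingertips. It measured about 1.54–1.55 rad, against 1.35 needed.
- **Pump strokes:** each stroke bottomed at a tool height of 194 mm with 30–43 N vertical force. The wrist also showed 8–15 N sideways, under the 120 N limit.
- **Pin:** it was part way out after the third stroke (top about 168 mm). After the fourth its top was about 178 mm above the bench, which is fully out.
- **Final state at 12.1 s:** the pictures showed the lever across the pipe and the knob up. The arm was clear, with about 0 N at the wrist.
- **Loose things:** the ones I could see looked undisturbed, judged by eye; I did not measure their positions again.

No check failed. One reading was off: on the way down beside the lever the tool settled about 8 mm low (113 instead of 121 mm), without contact, and I corrected it before pushing.

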